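# Lock a shaft in its V-blocks with a hairpin clip

### The job

Take the headed shaft from its two-rod rest and lay it in the pair of V-blocks, its head just outside one block and its thin neck just outside the other, and let go of it. Then take the hairpin clip from its slotted block and push it down over the thin neck until both legs snap past it and the neck sits fully home in the clip. Leave the other things on the bench alone.

Things in the scene. Friction and masses are not known exactly. Their poses are not given: they have to be found in the camera images.
- shaft: loose steel shaft, 144 mm, about 0.45 kg. Origin on its axis at the middle of the plain body, where it balances; y axis along it. Body 30 mm diameter, y = -51 to +51 mm; head 44 mm diameter, y = -63 to -51; neck 20 mm diameter, y = +51 to +67; end collar 30 mm diameter, y = +67 to +81. Starts level on the two rods of shaft_rest, axis 41.5 mm above the bench
- shaft_neck (a point): point on the shaft's axis in the middle of the 16 mm long neck (y = +59 mm on the shaft)
- shaft_rest: fixed rest for the shaft: aluminium plate 70 (x) x 90 (y) x 8 mm with two black rods of 8 mm diameter, 80 mm long, along its y axis at x = +-11 mm, tops 30 mm above the bench. Origin at the centre of its underside on the bench
- vee_fixture: fixed plate 100 (x) x 130 (y) x 12 mm with two dark steel V-blocks, each 80 mm wide (x), 24 mm thick (y), tops 78 mm above the bench, centred at y = +-35 mm: a 46 mm gap between them. Their 90 degree grooves run along y. Two bolt heads in the gap, tops 19 mm above the bench. Origin at the centre of the underside on the bench, z up
- vee_axis (a point): where the middle of the shaft body lies when the shaft rests in both grooves with its head 4 mm from one block: midway between the blocks, 75 mm above the bench. Axes as vee_fixture. The shaft may lie either way round; the outer faces of the blocks are at y = +-47 mm
- clip: loose steel hairpin clip of 8 mm wire, 102 mm high, 44 mm wide at the tips, 90 g. Origin midway between the lower ends of the tips; z from tips to coil, x across the legs, y through the thickness. Sprung legs: 28 mm mouth at the tips, 10 mm waist 22 mm up, then an 18 mm seat (snug on the neck); pushing it on takes 8 to 16 N. Stands in clip_block, may lean a few degrees through its thickness
- clip_seat (a point): centre of the clip's seat between the legs, 35 mm above the tips; on the neck's axis when the clip is home
- clip_coil (a point): centre of the clip's round coil, the part to hold: 84 mm above the tips, 49 mm above the seat; 36 mm outside diameter, two flat faces 16 mm apart along y
- clip_leg_a (a joint): how far the leg at +x is sprung outwards, rad: 0 relaxed, about 0.1 as the waist passes the neck, about 0.02 when home. The spring resists at about 7 N m per rad
- clip_leg_b (a joint): the same for the leg at -x
- clip_block: fixed grey plastic block 84 (x) x 50 (y) x 34 mm high with a slot open at the top, 52 mm (x) x 10 mm (y), floor 6 mm above the bench, in which the clip stands. Origin at the centre of its underside
- board_b: bystander: green circuit board 90 x 58 mm lying behind the work; origin at its underside
- driver_red: bystander: red screwdriver 207 mm long lying behind the work at the left; origin at its underside
- tape_brown: bystander: roll of brown tape, 96 mm diameter, lying at the right; origin at its underside
Things that resemble listed ones, but are neither listed nor needed, are in the scene too. Leave any orange look-alike of the vee_fixture alone. Several things have the shape of the shaft; the one meant has the colours described above.

How it is judged (in metres and radians):
On the way, in this order (a step that is already met when the one before it is completed fails the run):
1. the shaft rests in both V-grooves, let go (x of shaft in the frame of vee_axis between -0.003 and 0.003 m and y of shaft in the frame of vee_axis between -0.006 and 0.006 m and z of shaft in the frame of vee_axis between -0.003 and 0.003 m and angle between the y axis of shaft and the y axis of vee_fixture, either way round below 0.05 rad and contact force between the fingers and shaft below 0.1 N and linear speed of shaft below 0.02 m/s), for 0.2 s.
2. the clip is snapped home over the neck while the shaft rests in the grooves (x of shaft in the frame of vee_axis between -0.003 and 0.003 m and y of shaft in the frame of vee_axis between -0.006 and 0.006 m and z of shaft in the frame of vee_axis between -0.003 and 0.003 m and angle between the y axis of shaft and the y axis of vee_fixture, either way round below 0.05 rad and distance between clip_seat and shaft_neck below 0.007 m and angle between the y axis of clip and the y axis of shaft, either way round below 0.2 rad and value of joint each of clip_leg_a, clip_leg_b below 0.06 rad and x of clip_seat in the frame of shaft between -0.004 and 0.004 m and z of clip_seat in the frame of shaft between -0.004 and 0.004 m), for 0.2 s.
At the end, for the whole second after the job is handed in: at rest: the shaft in both grooves (axis within 3 mm of their centre line and 0.05 rad, middle within 6 mm of midway, either way round); the clip home on the neck (seat within 4 mm of the axis, 7 mm of the neck's middle, square within 0.2 rad, both legs sprung less than 0.06 rad) (all of step 2 and linear speed of each of shaft, clip below 0.02 m/s); the robot touches nothing.
It fails at once if a bystander (circuit board, screwdriver or tape roll) was shifted by more than 30 mm (distance of any of board_b, driver_red, tape_brown from where it was at the start of the episode above 0.03 m).
It also fails if it takes over 61 s, if anything falls off the work surface, if the arm or the gripper's body presses on something with over 40 N, if the wrist force passes 120 N, or if a joint passes its speed limit or range.

### The arm

A 6-joint arm with a two-finger parallel gripper is mounted at the origin on a cart in front of the work surface, level with it; the furniture and walls round the work are solid. World frame = base frame: x ahead of the robot, y to its left, z up, the work surface at z = 0. Lengths are in m, angles in degrees, forces in N, time in s.
With the tool pointing down it reaches from about 0.4 to 0.825 m from the base axis. Payload 7 kg.
Tool frame: the origin (TCP) lies between the finger pads; the fingertips stand 19 mm ahead of it and the grasp point (between the pads) is the TCP; z points along the fingers, y is the line along which they close (so a half turn about z gives the same grasp; the last joint's range is limited). The gripper opens to 88 mm and grips with 3 to 60 N. Pads are 19 mm wide; open, the fingers measure 130 mm over their backs; the gripper's body (78 mm by 193 mm) begins 47 mm behind the grasp point.
Start: joints at [-60.613, 20.546, 0.682, 0, -70.136, -16.507], TCP at [0.15, -0.658, 0.246] pointing down, gripper open.
Joint ranges: [-176.03, 176.03], [-82.01, 121.73], [-58.28, 71.71], [-173.87, 95.51], [-174.79, -0.11], [-173.66, 173.66]. Speed limits (degrees/s): [136.94, 136.94, 172.46, 180, 180, 180].

### API

Orientations are given as [roll, pitch, yaw] about the fixed x, y, z axes, in that order (R = Rz(yaw) Ry(pitch) Rx(roll)).
In Python, from plant import get_obs, snapshot, close_job, spot_in, spot_point gives the robot as it stands.
- The arm moves only by the tool play_rows, never from a script. Its argument "plan" is a list of rows, each a list of 6 numbers: the shift along the tool's x, y, z in cm, then the turn, a rotation vector about the tool's x, y, z in degrees. A call has 1 to 20 rows; each row shifts and turns the commanded pose from where the row before left it, along the tool's axes as they then stand; what a row does not reach is not made up. A row lasts 1/12 s, in which the tool goes at most 41.7 mm and 7.16 degrees, less where a joint would pass 70% of its speed; a pose out of reach is approached as far as the arm can. A call is refused whole if a number of a shift passes 4.17 or a number of a turn 7.16, either way. A call with a gripper value outside its range is refused whole. "grip" is the finger opening in cm, from 0 to 8.76, set as the call begins (left out, the last holds). The fingers move at their own pace and stop on an object; the grip force is fixed at half the most. Time passes only in rows, so rows that do not move let the fingers close. It gives the time, the measured TCP pose, the force, the opening and the grip force at its end, in the units of the state.
- get_obs(): the state, without advancing time (a new reading comes with each control period).
- snapshot(name): name is "side" or "top"; returns a dict with "frame" (400x640x3 uint8, red, green, blue), "fx", "fy", "cx", "cy" (pixels), "position" and "attitude" of the camera in the world. Camera axes: x right, y down, z forward; pixel columns grow to the right and rows downward; lengths in m; the calibration is good to about 2 mm. A picture is of the moment at which its call begins. There is no depth.
- close_job(): hands the job in; it is judged then, once.
Trained networks look in the newest picture that a camera, given by its name, has taken for a name from the list of things; names that differ only in an ending like _2 or _b are one class to them, and where a whole thing is asked for, a point or a joint stands for the part that bears it (a point fixed in the world has none). Each returns a list of dicts, best first, with "score" (0 to 1); they miss things now and then, are a little off and sometimes report something else, mostly with a low value. They report only what shows in the picture. A call takes as long as a camera call. They do not tell look-alikes from the thing itself.
- spot_in(camera, thing): "position" ([x, y, z] in m, in world coordinates, good to about 4 mm: the middle of the surface that is visible of it).
- spot_point(camera, thing): "position" ([x, y, z] in m, in world coordinates, good to about 4 mm: a listed point, or the origin of a listed thing).
The state is a dict: "clock": time; "joint_pos": joint angles; "qvel": joint speeds; "tau": joint torques, N m; "tool_pos": TCP position; "orientation": TCP orientation; "force": force on the tool from outside, world axes, zero at the start; "moment": the same for the moment, N m; "opening": finger opening in m; "gripper_force": force on a finger pad.
Only numpy, scipy, OpenCV 4.12 (cv2) and the standard library are available. Lean on these libraries where they do the work, as an engineer would, in place of code of your own. Each camera call takes 0.05 s, during which the arm holds its last target. There are 200 camera calls.

## Working session

There is one attempt and no reset: what is moved stays moved. The work goes in short steps, Python scripts to look and compute and a tool call to move; the robot and the scene stay as the last step left them, time stands still between calls to the robot, and variables do not carry over. Pictures are saved under pics/ and viewed, at most 10 in all, crops included, and the job is handed in when it is done.

Besides the shell and the picture viewer there is one more tool, called after "Call:" by a JSON object that holds its "api" and its "payload". play_rows: Moves the arm, as the interface text tells. Its arguments: {"type":"object","properties":{"plan":{"type":"array","items":{"type":"array","items":{"type":"number"}}},"grip":{"type":"number"}},"required":["plan"]}

```bash
mkdir -p pics; cat > h.py <<'E'
import numpy as np, cv2
from plant import *
from scipy.spatial.transform import Rotation as R
def cam(n):
    s=snapshot(n); a=np.array(s["attitude"],float)
    return s,a
E
python3 - <<'E'
from h import *
o=get_obs();print(o["clock"],o["tool_pos"],o["orientation"])
for c in("side","top"):
    s=snapshot(c);print(c,s["fx"],s["fy"],s["cx"],s["cy"],s["position"],s["attitude"])
    cv2.imwrite(f"pics/{c}0.png",cv2.cvtColor(s["frame"],cv2.COLOR_RGB2BGR))
    for t in("shaft","shaft_neck","shaft_rest","vee_fixture","vee_axis","clip","clip_seat","clip_coil","clip_block"):
        print(t,[(np.round(d["position"],3).tolist(),round(d["score"],2)) for d in spot_point(c,t)])
E
```

```text
0.0 [ 0.15031831 -0.65757258  0.24462338] [ 1.79903708e+02 -1.07814647e-02 -1.67126113e+02]
side 503.2099272538617 503.2099272538617 318.3002541454068 202.14874126559707 [0.4498305  0.64972    1.38515096] [-149.94769244   -0.74493132 -169.01309549]
shaft [([0.397, 0.305, 0.018], 0.69), ([0.564, 0.253, 0.045], 0.57)]
shaft_neck [([0.568, 0.309, 0.041], 0.87), ([0.446, 0.344, 0.019], 0.66)]
shaft_rest [([0.558, 0.25, -0.0], 0.58)]
vee_fixture [([0.487, -0.278, -0.005], 0.97), ([0.439, 0.12, 0.0], 0.58), ([0.484, -0.029, 0.039], 0.25)]
vee_axis [([0.486, -0.274, 0.073], 0.76), ([0.44, 0.116, 0.075], 0.63)]
clip [([0.483, -0.026, 0.008], 0.62)]
clip_seat [([0.486, -0.027, 0.043], 0.61), ([0.565, 0.254, 0.043], 0.38)]
clip_coil []
clip_block [([0.565, 0.254, 0.04], 0.65), ([0.483, -0.024, 0.093], 0.58)]
top 458.69594621633246 458.69594621633246 321.47238269966783 206.68193118718776 [ 0.29150429 -0.06909142  1.74782093] [-171.61519279   -0.68414998  -89.31355692]
shaft [([0.557, 0.254, 0.043], 0.86), ([0.4, 0.315, 0.016], 0.71)]
shaft_neck [([0.487, -0.025, 0.046], 0.63), ([0.567, 0.314, 0.04], 0.59), ([0.555, 0.244, 0.002], 0.56), ([0.443, 0.342, 0.014], 0.53)]
shaft_rest [([0.552, 0.25, 0.001], 0.73)]
vee_fixture [([0.49, -0.277, 0.001], 0.97), ([0.44, 0.122, -0.007], 0.67), ([0.697, -0.317, 0.0], 0.26)]
vee_axis [([0.488, -0.279, 0.076], 0.98), ([0.442, 0.118, 0.076], 0.71)]
clip [([0.485, -0.024, 0.006], 0.52), ([0.554, 0.25, 0.001], 0.46)]
clip_seat [([0.483, -0.026, 0.046], 0.51)]
clip_coil [([0.483, -0.024, 0.003], 0.67), ([0.482, -0.026, 0.088], 0.37)]
clip_block [([0.483, -0.027, 0.0], 0.56), ([0.682, 0.344, -0.002], 0.38)]
```

View pics/side0.png

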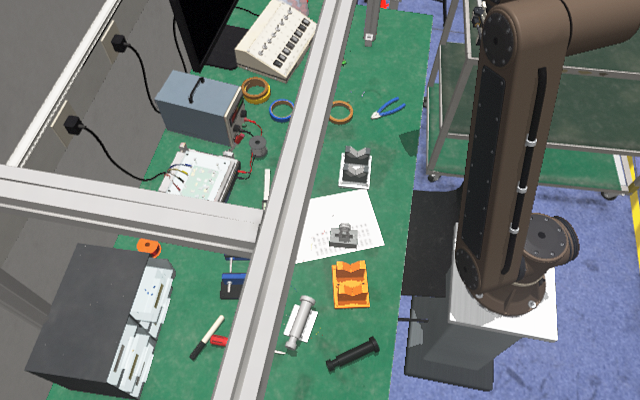

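View pics/top0.png

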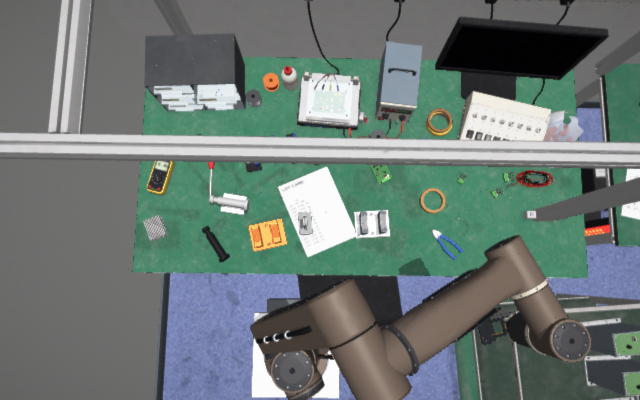

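Shaft candidates: the silver one on the rest at side (300,322) / top (230,203), and a black one on the bench at side (353,353) / top (215,243). The silver steel one on the rods fits the description. Vee fixture: the dark one at top (372,223), not the orange one at (268,235). One enlarged montage will confirm both.

```bash
python3 - <<'E'
from h import *
s=cv2.imread("pics/side0.png");t=cv2.imread("pics/top0.png")
def c(im,u,v,w=33,h=37): return cv2.resize(im[v-h:v+h,u-w:u+w],(264,296),interpolation=cv2.INTER_CUBIC)
m=np.vstack([np.hstack([c(s,300,322),c(s,355,165),c(s,343,235)]),np.hstack([c(t,230,203),c(t,372,223),c(t,305,223)])])
cv2.imwrite("pics/m.png",m)
# beam triangulation: side & top rays for image lines (edge pixel pairs)
def K(cam):
    return dict(side=(503.21,318.3,202.15,[.44983,.64972,1.38515],[-149.94769,-.74493,-169.01310]),top=(458.696,321.472,206.682,[.2915,-.06909,1.74782],[-171.61519,-.68415,-89.31356]))[cam]
def ray(cam,u,v):
    f,cx,cy,p,a=K(cam); d=R.from_euler('xyz',a,degrees=True).as_matrix()@np.array([(u-cx)/f,(v-cy)/f,1]); return np.array(p),d
def plane(cam,a,b):
    p,d=ray(cam,*a);_,e=ray(cam,*b);n=np.cross(d,e);n/=np.linalg.norm(n);return n,n@p
for nm,(sa,sb),(ta,tb) in [("near",((350,0),(262,400)),((0,157),(640,164))),("far",((328,0),(215,400)),((0,135),(640,142)))]:
    n1,d1=plane("side",sa,sb);n2,d2=plane("top",ta,tb)
    for y in(0,.3,-.3):
        print(nm,y,np.linalg.solve([[n1[0],n1[2]],[n2[0],n2[2]]],[d1-n1[1]*y,d2-n2[1]*y]))
E
```

```text
near 0 [0.5278962  0.80828474]
near 0.3 [0.51981511 0.83588186]
near -0.3 [0.53597729 0.78068762]
far 0 [0.54782325 0.90016399]
far 0.3 [0.55292329 0.87906469]
far -0.3 [0.54272321 0.9212633 ]
```

View pics/m.png

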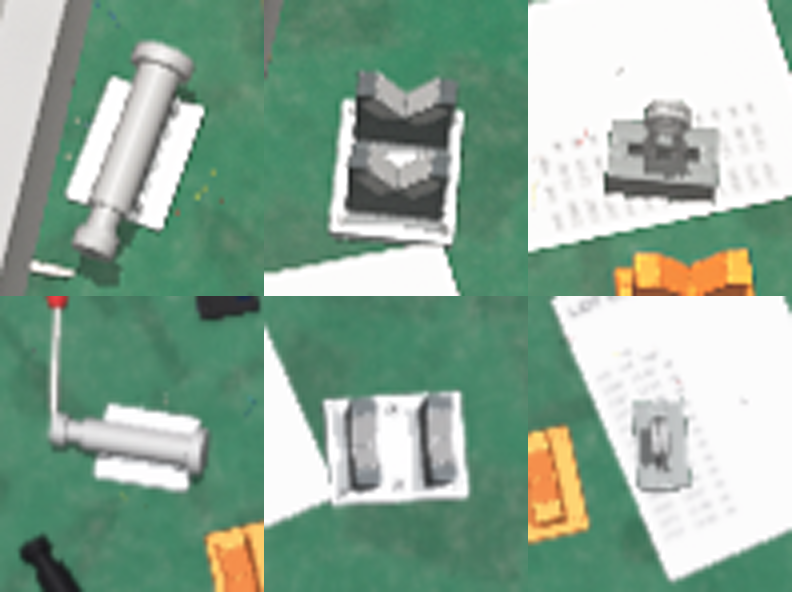

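```bash
cat >> h.py <<'E'
CAL=dict(side=(503.21,318.3,202.15,[.44983,.64972,1.38515],[-149.94769,-.74493,-169.01310]),top=(458.696,321.472,206.682,[.2915,-.06909,1.74782],[-171.61519,-.68415,-89.31356]))
def bp(cam,u,v,z):
    f,cx,cy,p,a=CAL[cam]; p=np.array(p); d=R.from_euler('xyz',a,degrees=True).as_matrix()@np.array([(u-cx)/f,(v-cy)/f,1]); return p+d*(z-p[2])/d[2]
def pj(cam,X):
    f,cx,cy,p,a=CAL[cam]; c=R.from_euler('xyz',a,degrees=True).as_matrix().T@(np.array(X)-p); return c[0]/c[2]*f+cx,c[1]/c[2]*f+cy
def state():
    o=get_obs();T=R.from_euler('xyz',o["orientation"],degrees=True).as_matrix();return o,np.array(o["tool_pos"]),T
E
python3 - <<'E'
from h import *
def q(name,cam,o,off,pts,z):
    P=np.array([bp(cam,o[0]+(X-off[0])/4,o[1]+(Y-off[1])/4,z)[:2] for X,Y in pts]);print(name,P.round(4).tolist(),P.mean(0).round(4));return P
a=lambda v:np.degrees(np.arctan2(-v[0],v[1])).round(2)  # yaw if v is y axis
P=q("veeT","top",(339,186),(264,296),[(325,402),(461,392),(467,497),(335,503)],.012);print(a(P[0]-P[1]),a(P[3]-P[2]))
P=q("veeS","side",(322,128),(264,0),[(346,103),(464,109),(449,242),(332,232)],.012);print(a(P[3]-P[0]),a(P[2]-P[1]))
P=q("blkT","top",(272,186),(528,296),[(634,402),(688,401),(692,488),(637,490)],.034);print(a(P[0]-P[1]),a(P[3]-P[2]))
P=q("blkS","side",(310,198),(528,0),[(616,121),(719,128),(715,190),(606,180)],.034);print(a(P[3]-P[0]),a(P[2]-P[1]))
P=q("shT","top",(197,166),(0,296),[(204,451),(55,430)],.0415);print(a(P[1]-P[0]))
P=q("shS","side",(267,285),(0,0),[(163,58),(95,243)],.0415);print(a(P[1]-P[0]))
for c in("side","top"):
    snapshot(c)
    for t in("shaft","shaft_neck","vee_axis","clip_coil","clip_seat","clip_block"):
        print(c,t,[(np.round(d["position"],3).tolist(),round(d["score"],2)) for d in spot_point(c,t)])
E
```

```text
veeT [[0.5269, -0.2123], [0.5383, -0.3425], [0.4377, -0.3473], [0.4304, -0.2219]] [ 0.4833 -0.281 ]
5.01 3.34
veeS [[0.5401, -0.3331], [0.4425, -0.3467], [0.4363, -0.215], [0.5299, -0.2057]] [ 0.4872 -0.2751]
4.55 2.69
blkT [[0.521, -0.0002], [0.5227, -0.0511], [0.4406, -0.0561], [0.438, -0.0047]] [ 0.4806 -0.028 ]
1.85 2.83
blkS [[0.5238, -0.0401], [0.4467, -0.0495], [0.4418, 0.0018], [0.5224, 0.0097]] [ 0.4837 -0.0195]
1.64 5.45
shT [[0.5468, 0.1896], [0.5648, 0.33]] [0.5558 0.2598]
-7.31
shS [[0.5501, 0.1952], [0.5687, 0.3286]] [0.5594 0.2619]
-7.93
side shaft [([0.563, 0.256, 0.044], 0.72), ([0.395, 0.306, 0.018], 0.63)]
side shaft_neck [([0.568, 0.309, 0.038], 0.82), ([0.445, 0.345, 0.021], 0.71)]
side vee_axis [([0.439, 0.115, 0.077], 0.84)]
side clip_coil [([0.481, -0.025, 0.088], 0.55)]
side clip_seat [([0.484, -0.026, 0.039], 0.48)]
side clip_block [([0.486, -0.021, 0.002], 0.77)]
top shaft [([0.555, 0.256, 0.044], 0.67), ([0.397, 0.313, 0.016], 0.57), ([0.483, -0.026, 0.001], 0.5)]
top shaft_neck [([0.447, 0.339, 0.015], 0.74), ([0.566, 0.312, 0.039], 0.62)]
top vee_axis [([0.489, -0.276, 0.076], 0.89), ([0.441, 0.12, 0.078], 0.57)]
top clip_coil []
top clip_seat [([0.483, -0.026, 0.042], 0.54), ([0.555, 0.254, 0.044], 0.43)]
top clip_block [([0.483, -0.026, 0.003], 0.83)]
```

The crop confirms it: the silver headed shaft lies on the rods, its head at top (247,204), and its collar at (211,200) beside the screwdriver tip. The dark vee and the clip standing in the grey block are confirmed too.

Estimates:
- Shaft: (0.558, 0.253), yaw -7.6°
- Vee: (0.487, -0.277), yaw about 3.8°
- Clip: (0.483, -0.025), yaw about 2.8°

Call:
{"api": "play_rows", "payload": {"plan": [[0,0,0,0,0,-6.95],[0,0,0,0,0,-6.95],[0,0,0,0,0,-6.95],[0,0,0,0,0,-6.95],[0,0,0,0,0,-6.95],[0,0,0,0,0,-6.95],[0,0,0,0,0,-6.95],[0,0,0,0,0,-6.95],[0,0,0,0,0,-6.95],[0,0,0,0,0,-6.95],[-3.2,-2.1,0,0,0,0],[-3.2,-2.1,0,0,0,0],[-3.2,-2.1,0,0,0,0],[-3.2,-2.1,0,0,0,0],[-3.2,-2.1,0,0,0,0],[-3.2,-2.1,0,0,0,0],[-3.2,-2.1,0,0,0,0],[-3.2,-2.1,0,0,0,0],[-3.2,-2.1,0,0,0,0],[-3.2,-2.1,0,0,0,0]], "grip": 8.7}}

```text
clock: 3.37
tool_pos: [0.4019, -0.3671, 0.246]
orientation: [-180.0, -0.0, -97.6]
force: [0.5, -0.4, 0.4]
opening: 0.0871
gripper_force: 0.0
```

Call:
{"api": "play_rows", "payload": {"plan": [[-3.53,-0.4,0,0,0,0],[-3.53,-0.4,0,0,0,0],[-3.53,-0.4,0,0,0,0],[-3.53,-0.4,0,0,0,0],[-3.53,-0.4,0,0,0,0],[-3.53,-0.4,0,0,0,0],[-3.53,-0.4,0,0,0,0],[-3.53,-0.4,0,0,0,0],[-3.53,-0.4,0,0,0,0],[-3.53,-0.4,0,0,0,0],[-3.53,-0.4,0,0,0,0],[-3.53,-0.4,1,0,0,0],[-3.53,-0.4,1,0,0,0],[-3.53,-0.4,1,0,0,0],[-3.53,-0.4,2,0,0,0],[-3.53,-0.4,2,0,0,0],[-3.53,-0.4,2,0,0,0],[-3.53,-0.4,2,0,0,0],[0,0,0,0,0,0],[0,0,0,0,0,0]]}}

```text
clock: 5.03
tool_pos: [0.5561, 0.2528, 0.1334]
orientation: [179.9, -0.2, -97.5]
force: [-0.8, -0.4, 0.7]
opening: 0.087
gripper_force: 0.0
```

Call:
{"api": "play_rows", "payload": {"plan": [[0,-0.2,1.7,0,0,0],[0,0,1.7,0,0,0],[0,0,1.7,0,0,0],[0,0,1.7,0,0,0],[0,0,1.0,0,0,0],[0,0,0.6,0,0,0],[0,0,0,0,0,0],[0,0,0,0,0,0],[0,0,0,0,0,0]]}}

```text
clock: 5.78
tool_pos: [0.5593, 0.2516, 0.0528]
orientation: [-179.9, 0.1, -97.6]
force: [0.2, 0.4, 0.4]
opening: 0.0869
gripper_force: 0.0
```

```bash
python3 - <<'E'
from h import *
o,p,T=state();print(p,o["force"])
s=snapshot("side");cv2.imwrite("pics/g.png",cv2.cvtColor(cv2.resize(s["frame"][240:390,220:400],None,fx=4,fy=4,interpolation=2),cv2.COLOR_RGB2BGR))
print([(d["position"],d["score"]) for d in spot_point("side","shaft_neck")])
print("origin est px",[(np.array(pj("side",[.558+t*.132,.253+t*.991,.0415]))-[220,240])*4 for t in (-.063,-.051,.051,.081)])
E
```

```text
[0.55927682 0.25160544 0.05275657] [0.18228231 0.44790468 0.39032094]
[([0.4461, 0.341, 0.0173], 0.42)]
origin est px [array([352.90987041, 231.77997927]), array([347.21980595, 247.55345963]), array([296.89192867, 387.06783406]), array([281.38670706, 430.0500024 ])]
```

View pics/g.png

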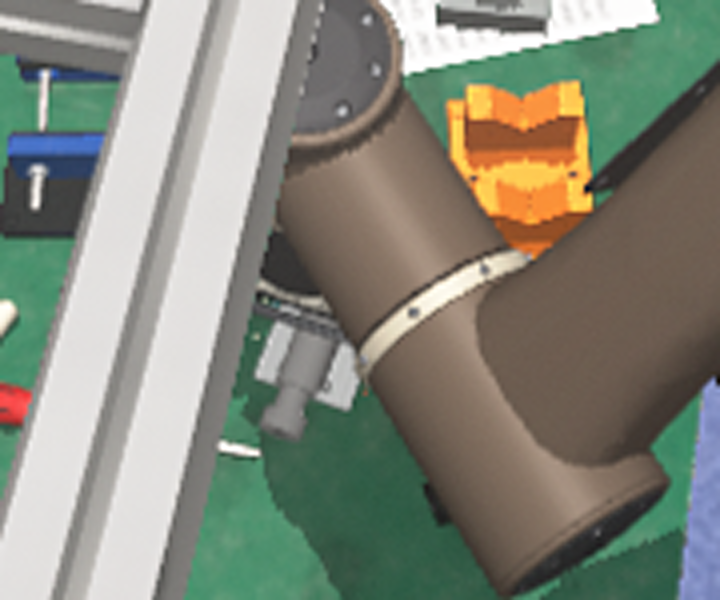

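The crop shows the collar end at (283,430) and the neck start at about (298,385). Both match the estimate to within about 1 mm, so I'll lower slightly and close.

Call:
{"api": "play_rows", "payload": {"plan": [[0,0,0.3,0,0,0],[0,0,0,0,0,0],[0,0,0,0,0,0],[0,0,0,0,0,0],[0,0,0,0,0,0],[0,0,0,0,0,0],[0,0,0,0,0,0],[0,0,0,0,0,0],[0,0,0,0,0,0],[0,0,0,0,0,0]], "grip": 2.0}}

```text
clock: 6.72
tool_pos: [0.5579, 0.2513, 0.0485]
orientation: [179.9, -0.0, -97.6]
force: [-3.0, 0.8, 1.6]
opening: 0.0294
gripper_force: 30.0
```

Call:
{"api": "play_rows", "payload": {"plan": [[0,0,-0.5,0,0,0],[0,0,-1,0,0,0],[0,0,-2,0,0,0],[0,0,-2.5,0,0,0],[0,0,-2.5,0,0,0],[0,0,-2.5,0,0,0],[0,0,-2.5,0,0,0],[0,0,-1.5,0,0,0],[0,0,-0.5,0,0,0],[0,0,0,0,0,0]]}}

```text
clock: 7.55
tool_pos: [0.559, 0.2516, 0.2053]
orientation: [-179.9, 0.1, -97.6]
force: [0.4, -0.4, -4.7]
opening: 0.0296
gripper_force: 30.0
```

Call:
{"api": "play_rows", "payload": {"plan": [[1.5,0,0,0,0,0],[3.2,0,0,0,0,0],[3.2,0,0,0,0,0],[3.2,0,0,0,0,0],[3.2,0,0,0,0,0],[3.2,0,0,0,0,0],[3.2,0,0,0,0,0],[3.2,0,0,0,0,0],[3.2,0,0,0,0,0],[3.2,0,0,0,0,0],[3.2,0,0,0,0,0],[3.2,0,0,0,0,0],[3.2,0,0,0,0,0],[3.2,0,0,0,0,0],[3.2,0,0,0,0,0],[3.2,0,0,0,0,0],[3.2,0,0,0,0,0],[0.6,0.2,0,0,0,-5.7],[0,0,0,0,0,-5.7],[0,0,0,0,0,0]]}}

```text
clock: 9.22
tool_pos: [0.4841, -0.2775, 0.2016]
orientation: [179.8, 0.1, -86.1]
force: [0.1, 0.2, -5.1]
opening: 0.0292
gripper_force: 30.0
```

```bash
python3 - <<'E'
from h import *
o,p,T=state();print(o["clock"],p,o["orientation"],o["force"],o["moment"])
ims=[]
for c,(u,v) in(("side",(355,140)),("top",(372,215))):
    s=snapshot(c);ims.append(cv2.resize(s["frame"][v-55:v+55,u-45:u+45],(396,484),interpolation=2))
    for t in("shaft","shaft_neck","vee_axis","vee_fixture"):
        print(c,t,[(np.round(d["position"],4).tolist(),round(d["score"],2)) for d in spot_point(c,t)])
cv2.imwrite("pics/v.png",cv2.cvtColor(np.hstack(ims),cv2.COLOR_RGB2BGR))
E
```

```text
9.2167 [ 0.48414469 -0.27747829  0.20156606] [ 1.79810266e+02  7.70432848e-02 -8.60962272e+01] [ 0.12888097  0.19087046 -5.11589942] [ 0.03194844  0.07110003 -0.06433084]
side shaft [([0.3966, 0.3071, 0.0184], 0.68), ([0.486, -0.2738, 0.1937], 0.62)]
side shaft_neck [([0.4473, 0.3423, 0.0224], 0.94), ([0.4846, -0.2186, 0.1926], 0.55)]
side vee_axis [([0.4871, -0.2769, 0.0766], 0.92), ([0.4385, 0.116, 0.0774], 0.8)]
side vee_fixture [([0.4877, -0.2803, -0.0065], 0.72), ([0.4407, 0.1186, -0.0019], 0.72)]
top shaft [([0.3968, 0.3146, 0.0166], 0.84), ([0.4849, -0.2729, 0.1971], 0.55)]
top shaft_neck [([0.4449, 0.3383, 0.0139], 0.71), ([0.4837, -0.2139, 0.1937], 0.49)]
top vee_axis [([0.44, 0.1157, 0.082], 0.8), ([0.4864, -0.2793, 0.075], 0.77)]
top vee_fixture [([0.4913, -0.2768, 0.0023], 0.73), ([0.4387, 0.1183, 0.0002], 0.55)]
```

View pics/v.png

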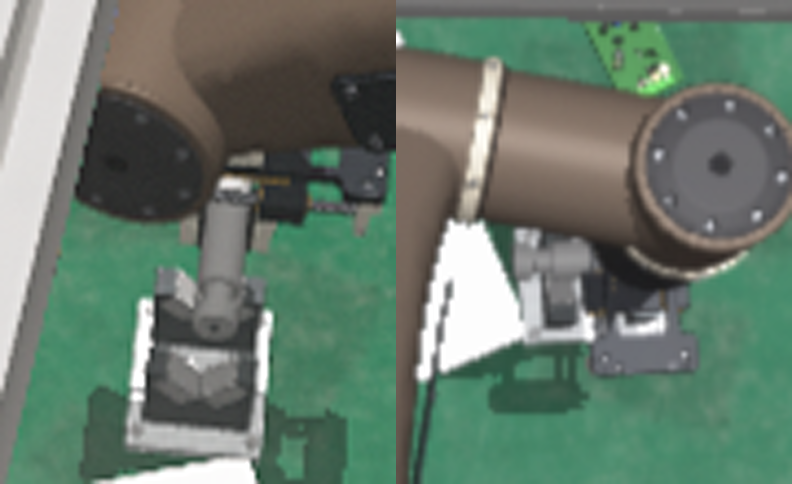

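Side crop: the collar is at (213,320), held above the near vee; the grooves are at (200,370). Top crop: the collar is at (528,258). The networks put the shaft about 2–3 mm toward +y and 3 mm short in x, so I'll correct and descend to just above the blocks.

Call:
{"api": "play_rows", "payload": {"plan": [[0.2,-0.3,1,0,0,0],[0,0,2,0,0,0],[0,0,2,0,0,0],[0,0,2,0,0,0],[0,0,1.5,0,0,0],[0,0,1,0,0,0],[0,0,0,0,0,0],[0,0,0,0,0,0],[0,0,0,0,0,0]]}}

```text
clock: 10.47
tool_pos: [0.4898, -0.2788, 0.1093]
orientation: [-179.9, -0.0, -86.2]
force: [0.2, -0.1, -3.5]
opening: 0.0289
gripper_force: 30.0
```

```bash
python3 - <<'E'
from h import *
o,p,T=state();print(o["clock"],p,o["orientation"],o["force"],o["moment"])
ims=[]
for c,(u,v) in(("side",(355,160)),("top",(372,222))):
    s=snapshot(c);ims.append(cv2.resize(s["frame"][v-36:v+36,u-33:u+33],(396,432),interpolation=2))
    for t in("shaft","shaft_neck","vee_axis"):
        print(c,t,[(np.round(d["position"],4).tolist(),round(d["score"],2)) for d in spot_point(c,t)])
cv2.imwrite("pics/v2.png",cv2.cvtColor(np.hstack(ims),cv2.COLOR_RGB2BGR))
E
```

```text
10.4667 [ 0.48984335 -0.27878486  0.10934561] [-1.79934594e+02 -3.78062109e-02 -8.62027893e+01] [ 0.18407688 -0.08398313 -3.49269517] [-0.0459147   0.09719124  0.05519762]
side shaft [([0.3944, 0.3056, 0.0191], 0.66), ([0.4943, -0.275, 0.1025], 0.62)]
side shaft_neck [([0.446, 0.3447, 0.0169], 0.9), ([0.4879, -0.2179, 0.0998], 0.66)]
side vee_axis [([0.4876, -0.2756, 0.0754], 0.76), ([0.4399, 0.1134, 0.0761], 0.63)]
top shaft [([0.3965, 0.3115, 0.017], 0.85), ([0.4884, -0.2759, 0.1027], 0.67)]
top shaft_neck [([0.4885, -0.217, 0.1006], 0.6), ([0.4454, 0.3401, 0.0156], 0.55)]
top vee_axis [([0.4383, 0.1181, 0.0743], 0.66), ([0.4898, -0.281, 0.0766], 0.62)]
```

View pics/v2.png

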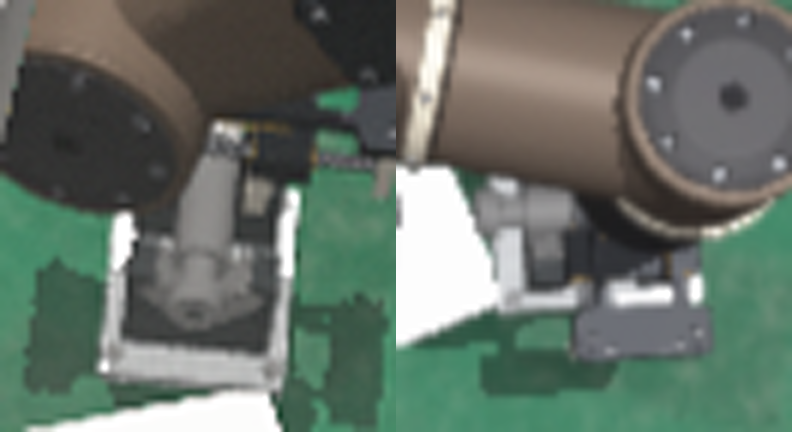

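The shaft sits over the grooves, with the side crop's collar at (195,300) centred on the near groove. A last shift of 1.5 mm along y, then lower.

Call:
{"api": "play_rows", "payload": {"plan": [[0.15,0.1,0.6,0,0,0],[0,0,0.6,0,0,0],[0,0,0.5,0,0,0],[0,0,0.4,0,0,0],[0,0,0,0,0,0],[0,0,0,0,0,0]]}}

```text
clock: 11.37
tool_pos: [0.4879, -0.2801, 0.087]
orientation: [179.9, 0.0, -86.2]
force: [0.3, 0.1, -4.6]
opening: 0.0291
gripper_force: 30.0
```

Call:
{"api": "play_rows", "payload": {"plan": [[0,0,0.2,0,0,0],[0,0,0.1,0,0,0],[0,0,0.1,0,0,0],[0,0,0,0,0,0],[0,0,0,0,0,0]]}}

```text
clock: 11.78
tool_pos: [0.4882, -0.2801, 0.0836]
orientation: [-180.0, -0.0, -86.2]
force: [1.3, 0.3, -3.8]
opening: 0.0289
gripper_force: 30.0
```

Call:
{"api": "play_rows", "payload": {"plan": [[0,0,0.1,0,0,0],[0,0,0.1,0,0,0],[0,0,0,0,0,0],[0,0,0,0,0,0]]}}

```text
clock: 12.12
tool_pos: [0.4884, -0.2802, 0.0824]
orientation: [-180.0, -0.0, -86.2]
force: [-2.0, 1.5, 5.8]
opening: 0.0296
gripper_force: 30.0
```

Call:
{"api": "play_rows", "payload": {"plan": [[0,0,0,0,0,0],[0,0,0,0,0,0],[0,0,0,0,0,0],[0,0,0,0,0,0],[0,0,0,0,0,0],[0,0,0,0,0,0],[0,0,-0.5,0,0,0],[0,0,-1.5,0,0,0],[0,0,-2.5,0,0,0],[0,0,-2.5,0,0,0],[0,0,-2.5,0,0,0],[0,0,-2.5,0,0,0],[-3,0,-0.5,0,0,0],[-4,0,0,0,0,0],[-4,0,0,0,0,0],[-4,0,0,0,0,0],[-4,0,0,0,0,0],[-4,0,0,0,0,0],[-2,0,0,0,0,0],[0,0,0,0,0,0]], "grip": 7.0}}

```text
clock: 13.78
tool_pos: [0.4717, -0.0275, 0.2073]
orientation: [-179.9, 0.0, -86.0]
force: [-0.0, -0.4, -0.5]
opening: 0.0698
gripper_force: 0.0
```

```bash
python3 - <<'E'
from h import *
o,p,T=state();print(o["clock"],p,o["orientation"],o["force"],o["opening"])
ims=[]
for c,(u,v) in(("side",(355,160)),("top",(372,222))):
    s=snapshot(c);ims.append(cv2.resize(s["frame"][v-36:v+36,u-33:u+33],(396,432),interpolation=2))
    for t in("shaft","shaft_neck","vee_axis","clip_coil","clip_seat"):
        print(c,t,[(np.round(d["position"],4).tolist(),round(d["score"],2)) for d in spot_point(c,t)])
cv2.imwrite("pics/v3.png",cv2.cvtColor(np.hstack(ims),cv2.COLOR_RGB2BGR))
E
```

```text
13.7833 [ 0.47166006 -0.02746974  0.2073482 ] [-1.79912537e+02  4.15613232e-02 -8.60107534e+01] [-0.01627173 -0.35194453 -0.54657256] 0.06977318598787771
side shaft [([0.3971, 0.3071, 0.0171], 0.69)]
side shaft_neck [([0.4449, 0.3435, 0.018], 0.77)]
side vee_axis [([0.4391, 0.1147, 0.0752], 0.56)]
side clip_coil [([0.4849, -0.0273, 0.09], 0.45)]
side clip_seat [([0.4826, -0.0291, 0.0375], 0.5)]
top shaft []
top shaft_neck [([0.4851, -0.2198, 0.0751], 0.58)]
top vee_axis [([0.4362, 0.1174, 0.0773], 0.92), ([0.4862, -0.2815, 0.0764], 0.88)]
top clip_coil []
top clip_seat []
```

View pics/v3.png

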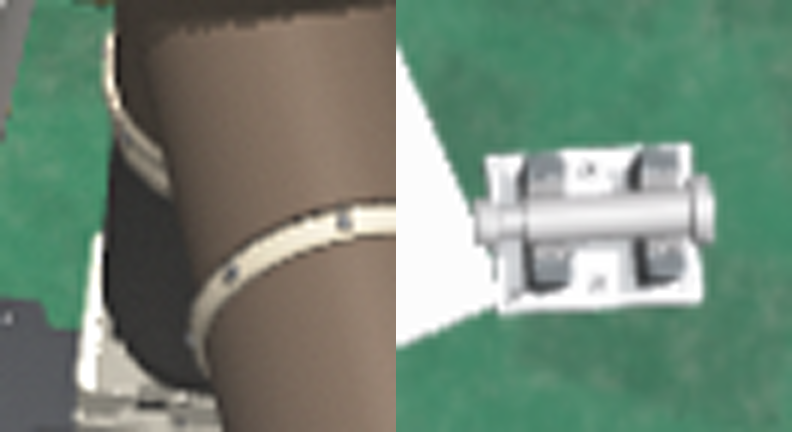

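The shaft rests in both grooves: head at top crop (704,208), neck at (514,218), about 2 mm off midway, well inside tolerance. Next the clip: turn the tool above it and descend partway.

Call:
{"api": "play_rows", "payload": {"plan": [[0,-1.2,0,0,0,0],[0,0,0,0,0,7],[0,0,0,0,0,7],[0,0,0,0,0,7],[0,0,0,0,0,7],[0,0,0,0,0,7],[0,0,0,0,0,7],[0,0,0,0,0,7],[0,0,0,0,0,7],[0,0,0,0,0,7],[0,0,0,0,0,7],[0,0,0,0,0,7],[0,0,1,0,0,7],[0,0,1.5,0,0,7],[0,0,1.5,0,0,0],[0,0,1,0,0,0],[0,0,0,0,0,0],[0,0,0,0,0,0]], "grip": 6.0}}

```text
clock: 15.88
tool_pos: [0.4839, -0.03, 0.1563]
orientation: [-180.0, -0.1, -177.2]
force: [-0.1, -0.1, -0.1]
opening: 0.0599
gripper_force: 0.0
```

```bash
python3 - <<'E'
from h import *
o,p,T=state();print(o["clock"],p,o["orientation"],o["opening"])
A=bp("top",339+(485-396)/6,186+221/6,.075);B=bp("top",339+(703-396)/6,186+209/6,.075)
print("neck",bp("top",358.75,222.3,.075),"yaw",np.degrees(np.arctan2(-(A-B)[0],(A-B)[1])))
ims=[]
for c,(u,v) in(("side",(343,225)),("top",(305,223))):
    s=snapshot(c);ims.append(cv2.resize(s["frame"][v-36:v+36,u-33:u+33],(396,432),interpolation=2))
    for t in("shaft","shaft_neck","vee_axis","clip_coil","clip_seat"):
        print(c,t,[(np.round(d["position"],4).tolist(),round(d["score"],2)) for d in spot_point(c,t)])
cv2.imwrite("pics/c.png",cv2.cvtColor(np.hstack(ims),cv2.COLOR_RGB2BGR))
E
```

```text
15.8833 [ 0.48388539 -0.02996909  0.15632868] [-1.79964018e+02 -6.56653885e-02 -1.77168007e+02] 0.05992353935678896
neck [ 0.48222673 -0.22367668  0.075     ] yaw 3.9261321103056415
side shaft []
side shaft_neck [([0.4449, 0.3428, 0.0187], 0.96)]
side vee_axis [([0.4386, 0.1186, 0.0744], 0.85)]
side clip_coil []
side clip_seat []
top shaft [([0.4857, -0.2763, 0.0786], 0.63), ([0.3937, 0.3093, 0.0167], 0.63)]
top shaft_neck [([0.4492, 0.3362, 0.0135], 0.53)]
top vee_axis [([0.4412, 0.1202, 0.0779], 0.88), ([0.4889, -0.2776, 0.0734], 0.74), ([0.4877, -0.277, 0.0758], 0.59)]
top clip_coil []
top clip_seat []
```

View pics/c.png

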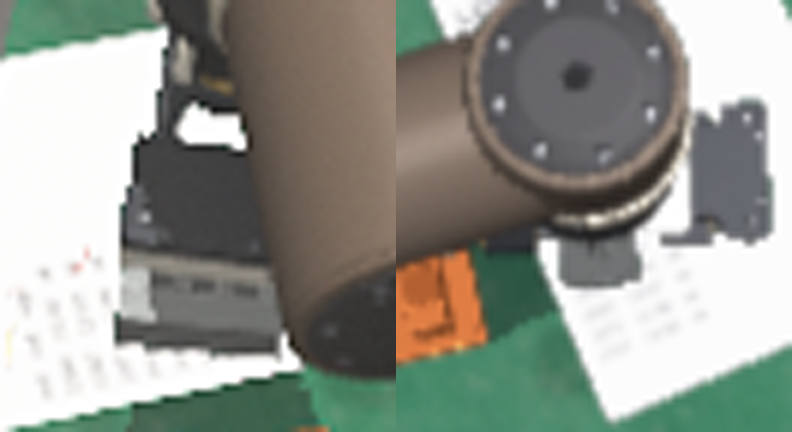

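The gripper hides the clip (side crop: block at (200,310)). The earlier estimates agree to about 2 mm, so I'll descend with the fingers open and watch the force.

Call:
{"api": "play_rows", "payload": {"plan": [[0,0.35,1,0,0,0],[0,0,1.2,0,0,0],[0,0,1.2,0,0,0],[0,0,1.2,0,0,0],[0,0,1.0,0,0,0],[0,0,0.8,0,0,0],[0,0,0,0,0,0],[0,0,0,0,0,0],[0,0,0,0,0,0]]}}

```text
clock: 17.23
tool_pos: [0.4838, -0.0262, 0.0928]
orientation: [-180.0, 0.0, -177.2]
force: [0.7, 0.1, 0.8]
opening: 0.0599
gripper_force: 0.0
```

Call:
{"api": "play_rows", "payload": {"plan": [[0,0,0,0,0,0],[0,0,0,0,0,0],[0,0,0,0,0,0],[0,0,0,0,0,0],[0,0,0,0,0,0]], "grip": 2.2}}

```text
clock: 17.65
tool_pos: [0.4836, -0.0263, 0.0928]
orientation: [180.0, 0.0, -177.2]
force: [0.7, 1.3, -0.6]
opening: 0.0321
gripper_force: 0.0
```

Call:
{"api": "play_rows", "payload": {"plan": [[0,0,0,0,0,0],[0,0,0,0,0,0],[0,0,0,0,0,0],[0,0,0,0,0,0],[0,0,0,0,0,0],[0,0,0,0,0,0],[0,0,0,0,0,0]], "grip": 0.8}}

```text
clock: 18.23
tool_pos: [0.4836, -0.0262, 0.0926]
orientation: [180.0, 0.0, -177.2]
force: [-0.7, 2.6, -0.1]
opening: 0.0157
gripper_force: 29.9
```

Call:
{"api": "play_rows", "payload": {"plan": [[0,0,-0.5,0,0,0],[0,0,-1,0,0,0],[0,0,-2,0,0,0],[0,0,-2.5,0,0,0],[0,0,-2.5,0,0,0],[0,0,-2.5,0,0,0],[0,0,-2.5,0,0,0],[0,0,-1.5,0,0,0],[0,0,0,0,0,0]]}}

```text
clock: 18.98
tool_pos: [0.485, -0.0265, 0.2465]
orientation: [180.0, 0.3, -177.2]
force: [0.9, 0.8, -0.3]
opening: 0.0163
gripper_force: 29.9
```

Call:
{"api": "play_rows", "payload": {"plan": [[0.18,-3.22,0,0,0,-1.1],[0.18,-3.22,0,0,0,0],[0.18,-3.22,0,0,0,0],[0.18,-3.22,0,0,0,0],[0.18,-3.22,0,0,0,0],[0.18,-3.22,0,0,0,0],[0,0,1,0,0,0],[0,0,1.5,0,0,0],[0,0,1.5,0,0,0],[0,0,1,0,0,0],[0,0,0.5,0,0,0],[0,0,0,0,0,0],[0,0,0,0,0,0],[0,0,0,0,0,0]]}}

```text
clock: 20.15
tool_pos: [0.4857, -0.2197, 0.1883]
orientation: [-180.0, 0.1, -176.1]
force: [-0.1, -0.7, -0.5]
opening: 0.0157
gripper_force: 29.9
```

```bash
python3 - <<'E'
from h import *
o,p,T=state();print(o["clock"],p,o["orientation"],o["force"])
ims=[]
for c,(u,v) in(("side",(355,155)),("top",(365,222))):
    s=snapshot(c);ims.append(cv2.resize(s["frame"][v-36:v+36,u-33:u+33],(396,432),interpolation=2))
    for t in("shaft","shaft_neck","vee_axis","clip_coil","clip_seat","clip"):
        print(c,t,[(np.round(d["position"],4).tolist(),round(d["score"],2)) for d in spot_point(c,t)])
cv2.imwrite("pics/n.png",cv2.cvtColor(np.hstack(ims),cv2.COLOR_RGB2BGR))
E
```

```text
20.15 [ 0.4856946  -0.21974918  0.18832231] [-1.79975204e+02  5.40014551e-02 -1.76086969e+02] [-0.14050363 -0.67863876 -0.53127711]
side shaft [([0.3972, 0.304, 0.0176], 0.88), ([0.4938, -0.278, 0.0747], 0.51)]
side shaft_neck [([0.446, 0.342, 0.0193], 0.94), ([0.4864, -0.2203, 0.0728], 0.65)]
side vee_axis [([0.4397, 0.1161, 0.0771], 0.57)]
side clip_coil []
side clip_seat []
side clip []
top shaft [([0.3975, 0.3101, 0.018], 0.7)]
top shaft_neck [([0.4456, 0.3411, 0.0136], 0.68)]
top vee_axis [([0.4434, 0.119, 0.0794], 0.63), ([0.4844, -0.2789, 0.0746], 0.52)]
top clip_coil [([0.5822, -0.5118, -0.0016], 0.42)]
top clip_seat [([0.6792, 0.3427, -0.0031], 0.66)]
top clip []
```

View pics/n.png

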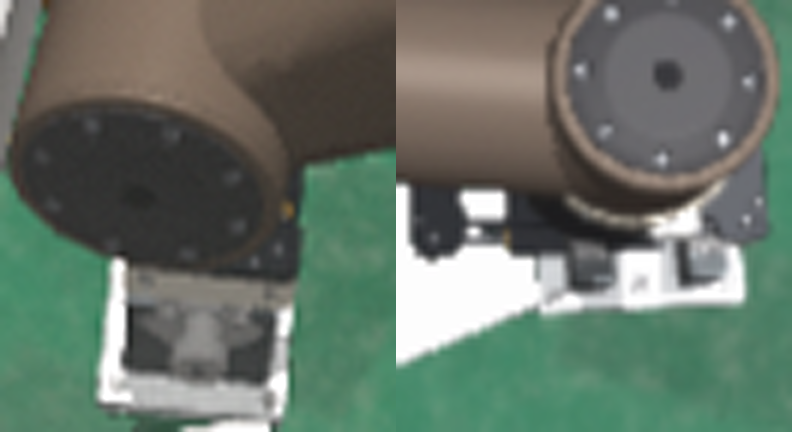

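Call:
{"api": "play_rows", "payload": {"plan": [[0,-0.1,0.5,0,0,0],[0,0,0.8,0,0,0],[0,0,0.7,0,0,0],[0,0,0.5,0,0,0],[0,0,0,0,0,0],[0,0,0,0,0,0]]}}

```text
clock: 21.35
tool_pos: [0.485, -0.2208, 0.162]
orientation: [180.0, -0.1, -176.1]
force: [1.8, 1.7, -1.0]
opening: 0.0161
gripper_force: 29.9
```

Call:
{"api": "play_rows", "payload": {"plan": [[0,0,0.4,0,0,0],[0,0,0.4,0,0,0],[0,0,0.3,0,0,0],[0,0,0,0,0,0],[0,0,0,0,0,0]]}}

```text
clock: 21.77
tool_pos: [0.4843, -0.2209, 0.1511]
orientation: [180.0, -0.1, -176.1]
force: [-3.3, -0.7, -0.2]
opening: 0.0157
gripper_force: 30.0
```

Call:
{"api": "play_rows", "payload": {"plan": [[0.1,0,0.3,0,0,0],[0,0,0.3,0,0,0],[0,0,0.3,0,0,0],[0,0,0,0,0,0],[0,0,0,0,0,0]]}}

```text
clock: 22.18
tool_pos: [0.484, -0.2209, 0.1424]
orientation: [180.0, -0.0, -176.1]
force: [-2.2, 0.1, 1.9]
opening: 0.0161
gripper_force: 30.0
```

Call:
{"api": "play_rows", "payload": {"plan": [[0.1,0,0.3,0,0,0],[0,0,0.3,0,0,0],[0,0,0,0,0,0]]}}

```text
clock: 22.43
tool_pos: [0.4835, -0.2209, 0.1364]
orientation: [180.0, 0.1, -176.1]
force: [-0.3, 0.2, -3.3]
opening: 0.0155
gripper_force: 30.0
```

Call:
{"api": "play_rows", "payload": {"plan": [[0,0,0.3,0,0,0],[0,0,0.3,0,0,0],[0,0,0,0,0,0]]}}

```text
clock: 22.68
tool_pos: [0.4831, -0.2208, 0.1297]
orientation: [180.0, -0.0, -176.1]
force: [-0.4, -0.6, -4.0]
opening: 0.0157
gripper_force: 30.0
```

Call:
{"api": "play_rows", "payload": {"plan": [[0,0,0.2,0,0,0],[0,0,0.1,0,0,0],[0,0,0,0,0,0],[0,0,0,0,0,0]]}}

```text
clock: 23.02
tool_pos: [0.4831, -0.221, 0.1274]
orientation: [180.0, -0.0, -176.1]
force: [-0.8, 0.0, -2.0]
opening: 0.0161
gripper_force: 30.0
```

Call:
{"api": "play_rows", "payload": {"plan": [[0,0,0.15,0,0,0],[0,0,0.1,0,0,0],[0,0,0,0,0,0],[0,0,0,0,0,0]]}}

```text
clock: 23.35
tool_pos: [0.4833, -0.2211, 0.1253]
orientation: [-180.0, 0.0, -176.1]
force: [-3.4, -0.9, 3.9]
opening: 0.0158
gripper_force: 30.0
```

Call:
{"api": "play_rows", "payload": {"plan": [[0,0,0.1,0,0,0],[0,0,0,0,0,0],[0,0,0,0,0,0]]}}

```text
clock: 23.6
tool_pos: [0.4834, -0.2211, 0.1247]
orientation: [-180.0, 0.0, -176.1]
force: [-4.9, -0.3, 6.6]
opening: 0.0155
gripper_force: 30.0
```

Call:
{"api": "play_rows", "payload": {"plan": [[0,0,0,0,0,0],[0,0,0,0,0,0],[0,0,0,0,0,0],[0,0,0,0,0,0],[0,0,0,0,0,0],[0,0,0,0,0,0],[0,0,-1,0,0,0],[0,0,-2,0,0,0],[0,0,-3,0,0,0],[0,0,-3,0,0,0],[0,0,-3,0,0,0],[0,3,-1,0,0,0],[0,4,0,0,0,0],[0,4,0,0,0,0],[0,4,0,0,0,0],[0,4,0,0,0,0],[0,4,0,0,0,0],[0,4,0,0,0,0],[0,3,0,0,0,0],[0,0,0,0,0,0]], "grip": 5.0}}

```text
clock: 25.27
tool_pos: [0.463, 0.0825, 0.2551]
orientation: [179.9, 0.1, -175.9]
force: [0.1, -0.5, -0.0]
opening: 0.0498
gripper_force: 0.0
```

```bash
python3 - <<'E'
from h import *
o,p,T=state();print(o["clock"],p,o["force"])
ims=[]
for c,(u,v) in(("side",(355,155)),("top",(365,222))):
    s=snapshot(c);ims.append(cv2.resize(s["frame"][v-36:v+36,u-33:u+33],(396,432),interpolation=2))
    for t in("shaft","shaft_neck","vee_axis","clip_coil","clip_seat","clip"):
        print(c,t,[(np.round(d["position"],4).tolist(),round(d["score"],2)) for d in spot_point(c,t)])
cv2.imwrite("pics/f.png",cv2.cvtColor(np.hstack(ims),cv2.COLOR_RGB2BGR))
E
```

```text
25.2667 [0.46297437 0.08251242 0.25513647] [ 0.12298917 -0.4950008  -0.04100918]
side shaft [([0.396, 0.3046, 0.0195], 0.91)]
side shaft_neck [([0.4437, 0.3442, 0.0194], 0.77)]
side vee_axis [([0.4353, 0.1163, 0.0763], 0.66)]
side clip_coil []
side clip_seat []
side clip []
top shaft [([0.4831, -0.2784, 0.0764], 0.57), ([0.3966, 0.3114, 0.014], 0.38)]
top shaft_neck [([0.4858, -0.2191, 0.0776], 0.67), ([0.4852, -0.2784, 0.077], 0.51)]
top vee_axis [([0.4437, 0.1203, 0.0771], 0.94), ([0.4886, -0.2821, 0.0783], 0.67)]
top clip_coil [([0.484, -0.2211, 0.125], 0.55)]
top clip_seat [([0.484, -0.2214, 0.0755], 0.63)]
top clip [([0.4768, -0.2172, 0.0394], 0.57)]
```

View pics/f.png

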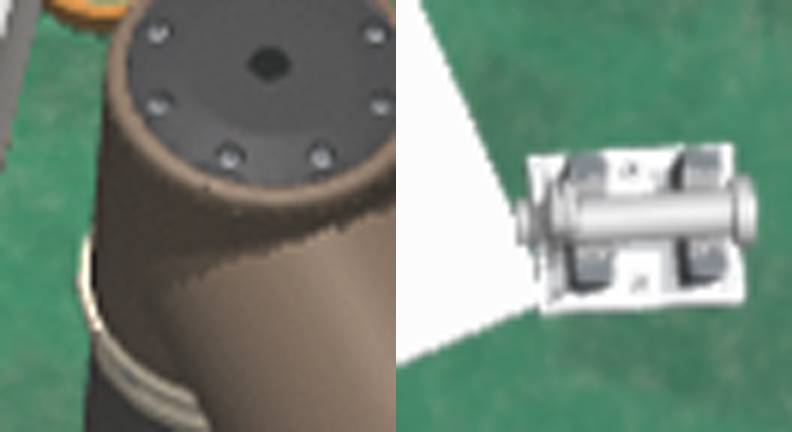

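The top crop shows the clip over the neck at (545,215), its coil at (0.484, -0.221, 0.125). The shaft still lies in both grooves, and the arm is clear.

```bash
python3 -c "
from plant import *
print(close_job())"
```

```text
the job is handed in; nothing more can be done
None
```

I laid the shaft in the V-blocks, pushed the clip onto its neck and handed the job in at about 25 s; the force readings and the last top picture suggest the clip is fully home, but no verdict came back.

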